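Unlock the eccentric cam and push the mould slide home

ROBOT

A 6-joint arm with a two-finger parallel gripper is mounted at the origin on the work surface. World frame = base frame: x ahead of the robot, y to its left, z up, the work surface at z = 0. Lengths are in m, angles in degrees, forces in N, time in s.
With the tool pointing down it reaches from about 0.35 to 0.875 m from the base axis. Payload 4.2 kg.
Tool frame: the origin (TCP) lies at the very end of the fingers, on their centre line; the grasp point (between the pads) lies 19 mm behind it (tcp_to_grasp is the z of the grasp point in the tool frame, in m); z points along the fingers, y is the direction in which the jaws open and shut (so a half turn about z gives the same grasp; the last joint's range is limited). The gripper opens to 87 mm and grips with 3 to 60 N. Pads are 19 mm wide; open, the fingers measure 117 mm over their backs; the gripper's body (75 mm by 190 mm) begins 51 mm behind the grasp point.
Start: joints at [81.509, 22.042, 0.453, 0, -68.411, -14.817], TCP at [0.247, 0.574, 0.223] pointing down, gripper open.
Joint ranges: [-179.83, 179.83], [-69.29, 118.12], [-61.27, 80.66], [-181.25, 117.63], [-171.15, -9.14], [-177.46, 177.46]. Speed limits (degrees/s): [159.86, 159.86, 180, 180, 180, 180].

INTERFACE

Orientations are given as a 3x3 rotation matrix whose columns are the frame's x, y, z axes.
In Python, from station import sense, capture, camera_params, finish_job, tcp_to_grasp gives the robot as it stands.
- The arm moves only by the shell command python3 -m inch 'ROWS'. ROWS is JSON, a list of rows, each an object of numbers: "jaw": the closure in counts, from 0 (fully open) to 255 (shut); "x", "y", "z": the shift along the world's x, y, z normalised to -1 to 1, where 1 is 0.06 m; "ax", "ay", "az": the turn, a rotation vector about the world's x, y, z normalised to -1 to 1, where 1 is 10 degrees. A call has 1 to 12 rows; each row shifts and turns the pose as measured when the row begins; what a row does not reach is not made up. A row lasts 1/8 s, in which the tool goes at most 62.5 mm and 10.7 degrees, less where a joint would pass 70% of its speed; a pose out of reach is approached as far as the arm can. A call with a number of a shift or a turn outside -1 to 1 is refused whole. A call with a gripper value outside its range is refused whole. The fingers move at their own pace and stop on an object; the grip force is fixed at half the most. Time passes only in rows, so rows that do not move let the fingers close. It gives the time, the measured TCP pose, the force and the opening at its end, in the units of the state.
- sense(): the state, without advancing time (a new reading comes with each control period).
- capture(name): name is "scene" or "top" or "wrist"; returns the picture (420x560x3 uint8, red, green, blue); there is no depth.
- camera_params(name): a dict with "vfov" (degrees; the focal length in pixels is half the picture's height over the tangent of half this angle, whatever the lens; pixels are square), "cx", "cy" (the principal point, pixels), "D" ([k1, k2, p1, p2, k3] as OpenCV has them; the pictures are not rectified), "R" (3x3) and "t" (3): a world point X has camera coordinates R X + t. Camera axes: x right, y down, z forward; pixel columns grow to the right and rows downward; lengths in m; the calibration is good to about 2 mm. A picture is of the moment at which its call begins: read the wrist's pose just before it. camera_params takes no time and is no camera call; for the wrist camera it gives the pose at the moment of the call.
- finish_job(): hands the job in, once; it reports no verdict.
The state is a dict: "time_s": time; "joints": joint angles; "joint_velocities": joint speeds; "effort": joint torques, N m; "tcp_pos": TCP position; "ee_rot": TCP orientation; "wrist_force": force on the tool from outside, world axes, zero at the start; "moment": the same for the moment, N m; "gripper_width": opening from 0.0 (shut) to 1.0 (fully open).
Only numpy, scipy, OpenCV 4.12 (cv2) and the standard library are available. Lean on these libraries where they do the work, as an engineer would, in place of code of your own. Each camera call takes 0.05 s, during which the arm holds its last target.

TASK

With the fingertips only, gripping nothing, gently push the black lever of the brass eccentric cam round clockwise until the cam's low point (the red dot) faces the nose of the slide. Only then push the slide, just as gently, by its yellow plate fully forward to its stop, so that the horn mould comes under the drill bush. Leave the mould seated in its nest and the cam at its low point, do not disturb the oil can, the lazy susan or the things on it, and finish clear of everything.

Things in the scene. Friction and masses are not known exactly. Their poses are not given: they have to be found in the camera images.
- fixture: Green drilling fixture fixed to the bench: base plate 130 mm (x) by 325 mm (y), 12 mm thick. Origin at bench height on the slide's centre line; +y is forward, +z up. In this frame: cam pivot at y = 70 mm; post 18 mm across at (54, -10) mm with an arm to the brass drill bush over (0, -10) mm, from 65 to 86 mm high; two rails at x = +-39 mm, y -165 to 0 mm, 24 mm high.
- slide (a joint): Travel (m) of the slide along the fixture's +y (forward): 0 fully back as at the start, 0.040 fully home against its stop, the mould under the bush. About 2 N of friction; stays where it is left. Its steel nose (50 mm wide, red line on top) faces the cam, whose high side blocks it.
- push_face (a point): Centre of the rear face of the slide's yellow upright push plate (66 mm wide, 10 mm thick, from 13 to 65 mm above the bench), point 45 mm above the bench; the face looks to the fixture's -y. Push it towards +y from behind; it moves with the slide.
- cam (a joint): Angle (rad) of the brass eccentric cam about its vertical pivot, anticlockwise from above positive. 0 is the low point: the disc's short side, marked with a red dot, squarely faces the slide's nose. Starts at 1.5 to 2.2 (blocking): turn it clockwise. End stops at -0.5 and 2.4, so it can be turned past the low point. Friction of about 0.22 N m holds it where it is left.
- cam_pivot (a point): On the cam's vertical pivot axis, 34 mm above the bench. The cam is a brass disc 76 mm across, 14 to 26 mm above the bench, its centre 20 mm off this axis, on the side away from the red dot.
- lever_fin (a point): Centre of the black upright fin on the cam's lever, 52 mm above the bench, 60 mm from the pivot axis. A plate 10 mm thick and 52 mm long pointing straight away from the pivot, from 32 to 72 mm above the bench, its flat sides for pushing. In the fixture's frame it points along (cos, sin) of (1.047 rad + cam angle).
- mould_center (a point): Centre of the loose dark horn button mould, a disc 44 mm across and 18 mm high, lying between four low walls (about 2 mm of play) on the slide, underside 24 mm above the bench; it rides along with the slide.
- turntable (a joint): Angle (rad) of the lazy susan's varnished birch disc (240 mm across, top 28 mm above the bench), turning easily about a vertical axis. Bystander.
- susan: Foot of the lazy susan; origin on the bench on its axis.
- cup_rim (a point): Centre of the mouth of the blue enamel cup (76 mm across, 75 mm high) standing on the lazy susan. Bystander.
- oilcan: Squat brass oil can, 72 mm across, its spout 105 mm high, standing on the bench; origin at the centre of its underside. Bystander.
- button0: Pale bone button, 28 mm across and 5 mm thick, lying on the lazy susan; origin at the centre of its underside. Bystander.
- button1: Pale bone button, 28 mm across and 5 mm thick, lying on the lazy susan; origin at the centre of its underside. Bystander.
- button2: Pale bone button, 28 mm across and 5 mm thick, lying on the lazy susan; origin at the centre of its underside. Bystander.
- button3: Pale bone button, 28 mm across and 5 mm thick, lying on the lazy susan; origin at the centre of its underside. Bystander.
- button4: Pale bone button, 28 mm across and 5 mm thick, lying on the lazy susan; origin at the centre of its underside. Bystander.

How it is judged:
By the outcome, as a careful person would: the job done as asked, in the order asked, and still so for the second after the job is handed in, with the robot touching nothing.
It also fails if it takes over 51 s, if anything falls off the work surface, if the arm or the gripper's body presses on something with over 40 N, if the wrist force passes 120 N, or if a joint passes its speed limit or range.

## Working session

There is one attempt and no reset: what is moved stays moved. The work goes in short steps, Python scripts to look and compute and a shell command to move; the robot and the scene stay as the last step left them, time stands still between calls to the robot, and variables do not carry over. Pictures are saved under pics/ and viewed, and the job is handed in when it is done.

```bash
mkdir -p pics; ls; python3 - <<'E'
from station import *
import cv2
s=sense();print(s)
print(tcp_to_grasp)
for n in ("scene","top","wrist"):
    p=camera_params(n);print(n,p)
    cv2.imwrite(f"pics/{n}0.png",capture(n)[:,:,::-1])
E
```

```text
pics
{'time_s': 0.0, 'joints': array([ 8.15092053e+01,  2.20889444e+01,  3.79088129e-01, -2.97450152e-02,
       -6.84118465e+01, -1.48164061e+01]), 'joint_velocities': array([ 0.02034485,  0.07860406,  0.01329359,  0.07608076, -0.08823986,
       -0.0264656 ]), 'effort': array([-1.14879418e-03, -3.90670288e+01,  1.87405121e+01,  4.22000259e+00,
        1.09830574e-02, -1.95217676e-04]), 'tcp_pos': array([0.24702813, 0.57343903, 0.22147208]), 'ee_rot': array([[ 9.18320898e-01, -3.95835955e-01, -7.91060031e-04],
       [-3.95836738e-01, -9.18318658e-01, -2.02951000e-03],
       [ 7.69078426e-05,  2.17687207e-03, -9.99997628e-01]]), 'wrist_force': array([ 0.0533351 , -0.10620528,  0.07687968]), 'moment': array([-0.0162789 , -0.04047189,  0.04187726]), 'gripper_width': 1.0001147638584043}
-0.0187
scene {'vfov': 44.94483313852306, 'cx': 287.65348446114893, 'cy': 203.87562959989913, 'D': array([-0.1674719,  0.       ,  0.       ,  0.       ,  0.       ]), 'R': array([[-0.40865054,  0.91240193,  0.02296663],
       [ 0.53466973,  0.25971228, -0.8041628 ],
       [-0.73968441, -0.316342  , -0.59396525]]), 't': array([ 0.22062389, -0.19163656,  1.86983115])}
top {'vfov': 55.91022040487997, 'cx': 275.59596066921443, 'cy': 207.08938223703112, 'D': array([-0.00582084,  0.        ,  0.        ,  0.        ,  0.        ]), 'R': array([[ 0.01974081, -0.99979128, -0.00526279],
       [-0.97854791, -0.01824115, -0.20521025],
       [ 0.20507142,  0.00920091, -0.97870376]]), 't': array([-0.01321164,  0.55626445,  0.95702356])}
wrist {'vfov': 62.148642697868965, 'cx': 280.6105118017187, 'cy': 215.08922591516443, 'D': array([-0.00228558,  0.        ,  0.        ,  0.        ,  0.        ]), 'R': array([[-0.39447077, -0.91890387,  0.00291241],
       [-0.88693465,  0.38157186,  0.26028799],
       [-0.24029093,  0.10009289, -0.96552663]]), 't': array([ 0.62369154, -0.0310999 ,  0.39167293])}
```

View pics/scene0.png

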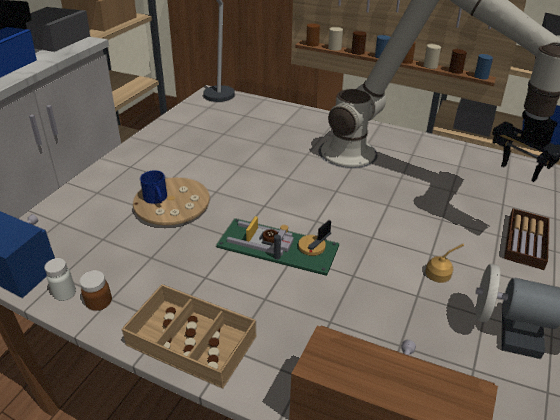

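View pics/top0.png

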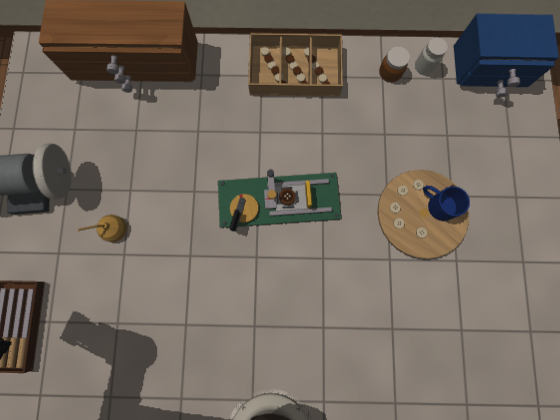

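View pics/wrist0.png

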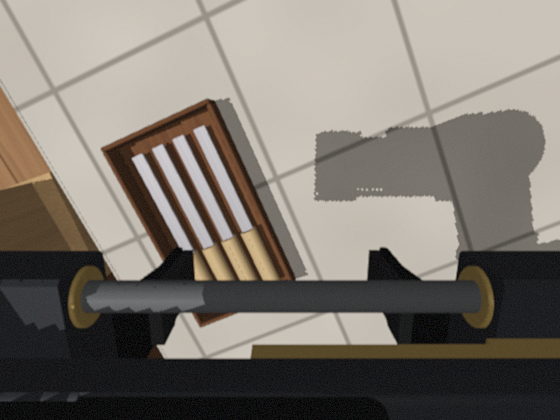

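```bash
cat > h.py <<'E'
import numpy as np,cv2
from station import *
def cam(n):
    p=camera_params(n);f=210/np.tan(np.radians(p['vfov']/2))
    return p,np.array([[f,0,p['cx']],[0,f,p['cy']],[0,0,1]])
def proj(n,X):
    p,K=cam(n);return cv2.projectPoints(np.atleast_2d(X).astype(float),cv2.Rodrigues(p['R'])[0],p['t'],K,p['D'])[0][:,0]
def ray(n,uv,z):
    p,K=cam(n);q=cv2.undistortPoints(np.array([[uv]],float),K,p['D'])[0,0]
    d=p['R'].T@np.array([q[0],q[1],1]);c=-p['R'].T@p['t'];return c+d*(z-c[2])/d[2]
E
python3 - <<'E'
import cv2
i=cv2.imread('pics/top0.png')[160:240,205:350]
cv2.imwrite('pics/topc.png',cv2.resize(i,None,fx=5.5,fy=5.5,interpolation=cv2.INTER_CUBIC))
i=cv2.imread('pics/scene0.png')[210:280,210:345]
cv2.imwrite('pics/scenec.png',cv2.resize(i,None,fx=5.5,fy=5.5,interpolation=cv2.INTER_CUBIC))
E
```

```text
(no output)
```

View pics/topc.png

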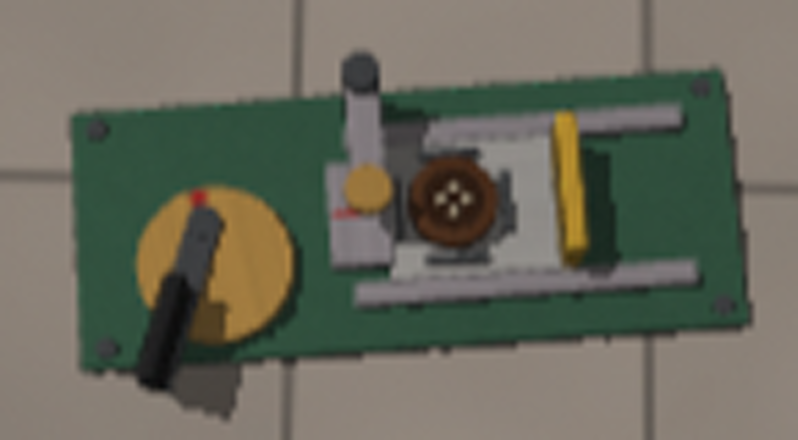

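View pics/scenec.png

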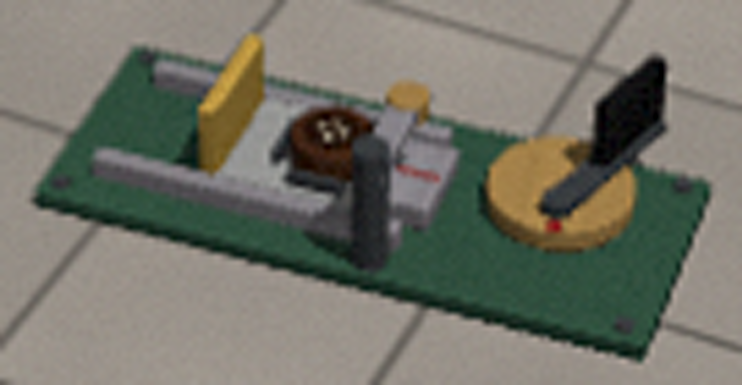

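```bash
python3 - <<'E'
from h import *
from scipy.optimize import least_squares
T=lambda u,v:((u+.5)/5.5-.5+205,(v+.5)/5.5-.5+160)
S=lambda u,v:((u+.5)/5.5-.5+210,(v+.5)/5.5-.5+210)
obs=[("top",(39,-165,24),T(683,114)),("top",(-39,-165,24),T(697,270)),("top",(-39,0,24),T(356,294)),("top",(0,-10,86),T(368,187)),
("scene",(39,-165,24),S(95,158)),("scene",(-39,-165,24),S(155,68)),("scene",(0,-10,86),S(408,92)),]
for z in (12,):
  for (u,v),x in (((72,115),65),((720,70),65),((750,325),-65),((82,372),-65)):
    w=ray("top",T(u,v),.012);print('corner',w)
def W(q,P):
    P=np.array(P)/1e3;c,s=np.cos(q[2]),np.sin(q[2]);return np.array([q[0]+c*P[0]-s*P[1],q[1]+s*P[0]+c*P[1],P[2]])
def res(q): return np.concatenate([proj(n,W(q,P))[0]-o for n,P,o in obs])
r=least_squares(res,[.5,0,0]);print(r.x,np.degrees(r.x[2]));print(r.fun.reshape(-1,2).round(2))
q=r.x
for (u,v) in ((72,115),(720,70),(750,325),(82,372)):
    w=ray("top",T(u,v),.012);c,s=np.cos(q[2]),np.sin(q[2]);d=w[:2]-q[:2];print('fix frame',(np.array([c*d[0]+s*d[1],-s*d[0]+c*d[1]])*1e3).round(1))
def F(w):
    c,s=np.cos(q[2]),np.sin(q[2]);d=w[:2]-q[:2];return (np.array([c*d[0]+s*d[1],-s*d[0]+c*d[1]])*1e3).round(1)
print('fin outer top',F(ray("top",T(150,382),.072)),'red',F(ray("top",T(199,198),.026)),'fin inner top',F(ray('top',T(183,275),.072)))
print('fin scene top outer',F(ray("scene",S(657,62),.072)),'inner',F(ray("scene",S(600,107),.072)),'red',F(ray("scene",S(555,227),.026)))
print('pushtop',F(ray("top",T(572,120),.065)),F(ray("top",T(582,255),.065)))
print('bush', W(q,(0,-10,86)),'pivot',W(q,(0,70,34)))
print('oil',ray('top',(110,229),.03),'susan',ray('top',(423,213),.028))
np.save('q.npy',q)
E
```

```text
corner [0.63700724 0.1570372  0.012     ]
corner [ 0.66602705 -0.16374254  0.012     ]
corner [ 0.53768082 -0.17680328  0.012     ]
corner [0.50856229 0.14579606 0.012     ]
[0.58658039 0.01803509 0.09361005] 5.363460626679615
[[-0.4  -0.44]
 [ 0.03 -0.47]
 [-0.12 -0.25]
 [ 0.06 -1.02]
 [ 0.2  -0.86]
 [ 0.2  -0.61]
 [ 0.16 -2.08]]
fix frame [ 63.2 133.7]
fix frame [  62.1 -188.4]
fix frame [ -66.9 -189.4]
fix frame [-65.7 134.5]
fin outer top [-82.7  95.6] red [12.8 72.2] fin inner top [-34.3  78. ]
fin scene top outer [-74.8  98.1] inner [-29.8  80.8] red [13.6 72.8]
pushtop [  27.6 -107.4] [ -37.2 -106.2]
bush [0.58751512 0.00807888 0.086     ] pivot [0.58003725 0.08772862 0.034     ]
oil [0.49563595 0.42935905 0.03      ] susan [ 0.55397661 -0.3900978   0.028     ]
```

```bash
cat >> h.py <<'E'
def Q():
    q=np.load('q.npy');return q,np.cos(q[2]),np.sin(q[2])
def FW(x,y):
    q,c,s=Q();x/=1e3;y/=1e3;return np.array([q[0]+c*x-s*y,q[1]+s*x+c*y])
def WF(w):
    q,c,s=Q();d=np.array(w[:2])-q[:2];return (np.array([c*d[0]+s*d[1],-s*d[0]+c*d[1]])*1e3).round(1)
E
python3 - <<'E'
from h import *
np.save('q.npy',[.5853,.018,.0905])
w=FW(-72,58);print(w,(w-sense()['tcp_pos'][:2])*1e3)
E
python3 -m inch '[{"jaw":255,"x":0.5,"y":-0.88,"az":0.95},{"jaw":255,"x":0.5,"y":-0.88,"az":0.95},{"jaw":255,"x":0.5,"y":-0.88,"az":0.95},{"jaw":255,"x":0.5,"y":-0.88},{"jaw":255,"x":0.5,"y":-0.88}]'
```

```text
[0.50835281 0.06925554] [ 261.25896424 -504.33841163]$[0]: bad value
```

```bash
python3 -m inch '[{"jaw":255,"x":0.5,"y":-0.88,"z":0,"ax":0,"ay":0,"az":0.95},{"jaw":255,"x":0.5,"y":-0.88,"z":0,"ax":0,"ay":0,"az":0.95},{"jaw":255,"x":0.5,"y":-0.88,"z":0,"ax":0,"ay":0,"az":0.95},{"jaw":255,"x":0.5,"y":-0.88,"z":0,"ax":0,"ay":0,"az":0},{"jaw":255,"x":0.5,"y":-0.88,"z":0,"ax":0,"ay":0,"az":0}]'
```

```text
time_s: 0.78
tcp_pos: [0.3979, 0.3046, 0.219]
ee_rot: [[0.993, 0.115, -0.0], [0.115, -0.993, -0.005], [-0.001, 0.005, -1.0]]
wrist_force: [0.8, -0.6, 0.1]
gripper_width: 0.517
```

```bash
python3 -m inch '[{"jaw":255,"x":0.45,"y":-0.9,"z":0,"ax":0,"ay":0,"az":0},{"jaw":255,"x":0.45,"y":-0.9,"z":0,"ax":0,"ay":0,"az":0},{"jaw":255,"x":0.45,"y":-0.9,"z":0,"ax":0,"ay":0,"az":0},{"jaw":255,"x":0.2,"y":-0.5,"z":0,"ax":0,"ay":0,"az":-0.1},{"jaw":255,"x":0,"y":0,"z":0,"ax":0,"ay":0,"az":0},{"jaw":255,"x":0,"y":0,"z":0,"ax":0,"ay":0,"az":0}]'
python3 - <<'E'
from h import *
for n in ("top","wrist"): 
    cv2.imwrite(f"pics/{n}1.png",capture(n)[:,:,::-1])
s=sense();print(s['tcp_pos'],WF(s['tcp_pos']),s['joints'])
E
```

```text
time_s: 1.52
tcp_pos: [0.4929, 0.1025, 0.2182]
ee_rot: [[0.996, 0.091, -0.001], [0.091, -0.996, -0.005], [-0.002, 0.005, -1.0]]
wrist_force: [-0.1, 0.2, 0.2]
gripper_width: 0.006
[0.49276292 0.10310885 0.21822281] [-84.5  93.1] [ 30.45162851  10.43459266 -16.64649589   0.22070514 -63.12465178
  64.77170873]
```

View pics/wrist1.png

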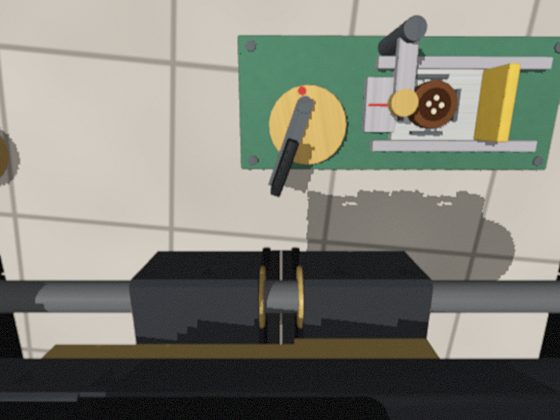

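```bash
python3 - <<'E'
import cv2
i=cv2.imread('pics/wrist1.png')[15:205,230:560]
cv2.imwrite('pics/w1c.png',cv2.resize(i,None,fx=2.4,fy=2.4,interpolation=cv2.INTER_CUBIC))
E
```

```text
(no output)
```

View pics/w1c.png

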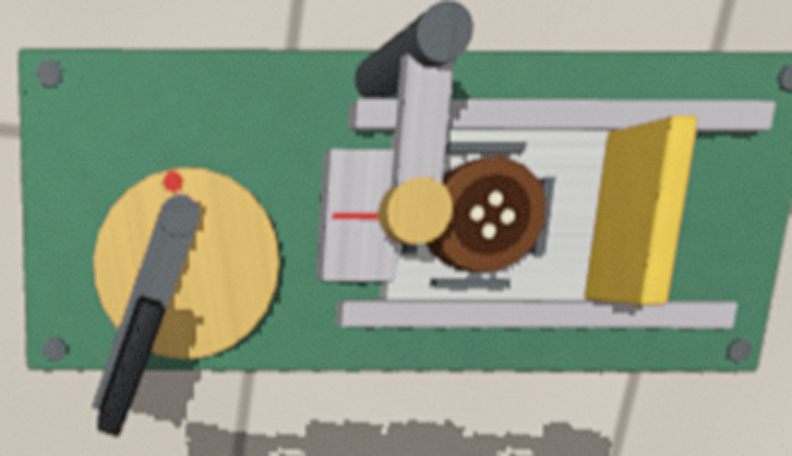

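```bash
python3 - <<'E'
from h import *
C=lambda u,v:((u+.5)/2.4-.5+230,(v+.5)/2.4-.5+15)
for n,(u,v),z in [('plate + +',(20,50),12),('plate - +',(28,370),12),('plate - -',(757,371),12),('railU 0',(358,114),24),('railU -165',(774,115),24),('railL 0',(343,315),24),('railL -165',(737,314),24),('disc',(187,263),26),('bush',(419,211),86),('post',(445,33),86),('red',(173,181),26),('finouter',(109,432),72),('fininner',(150,300),72),('nose',(322,215),30),('plate top L',(695,117),65),('plate top R',(665,304),65),('mould',(493,212),42)]:
    w=ray('wrist',C(u,v),z/1e3);print(n,w[:2].round(4),WF(w))
E
```

```text
plate + + [0.6386 0.1568] [ 65.6 133.4]
plate - + [0.5107 0.1452] [-62.8 133.4]
plate - - [ 0.5406 -0.1767] [ -62.1 -189.9]
railU 0 [0.6259 0.0207] [40.7 -1. ]
railU -165 [ 0.6415 -0.1443] [  41.3 -166.7]
railL 0 [0.5479 0.0138] [-37.6  -0.8]
railL -165 [ 0.5641 -0.1519] [ -36.5 -167.3]
disc [0.5628 0.0817] [-16.7  65.5]
bush [0.5872 0.0107] [ 1.2 -7.4]
post [0.6416 0.0125] [ 55.5 -10.5]
red [0.5939 0.091 ] [15.1 71.9]
finouter [0.4989 0.1077] [-77.9  97.1]
fininner [0.5488 0.0973] [-29.2  82.3]
nose [0.5864 0.0303] [ 2.2 12.1]
plate top L [ 0.6292 -0.0874] [  34.2 -109. ]
plate top R [ 0.5651 -0.0939] [ -30.3 -109.6]
mould [ 0.593  -0.0329] [  3.1 -51.3]
```

```bash
python3 - <<'E'
from h import *
np.save('q.npy',[.5863,.0177,.091])
p=sense()['tcp_pos']
w=FW(-75,56);print((w-p[:2])/.06,(0.044-p[2])/.06)
E
```

```text
[ 0.22930721 -0.60760236] -2.9037134630933963
```

```bash
python3 -m inch '[{"jaw":255,"x":0.12,"y":-0.3,"z":0,"ax":0,"ay":0,"az":0},{"jaw":255,"x":0.11,"y":-0.3,"z":0,"ax":0,"ay":0,"az":0},{"jaw":255,"x":0,"y":0,"z":-0.8,"ax":0,"ay":0,"az":0},{"jaw":255,"x":0,"y":0,"z":-0.8,"ax":0,"ay":0,"az":0},{"jaw":255,"x":0,"y":0,"z":-0.6,"ax":0,"ay":0,"az":0},{"jaw":255,"x":0,"y":0,"z":-0.4,"ax":0,"ay":0,"az":0},{"jaw":255,"x":0,"y":0,"z":-0.2,"ax":0,"ay":0,"az":0},{"jaw":255,"x":0,"y":0,"z":0,"ax":0,"ay":0,"az":0}]'
cat > plan.py <<'E'
from h import *
import sys
# plan.py cam_now cam_list... : tool centre for fin contact at cam angle
def centre(cam,r=62,gap=0):
    th=1.047+cam;u=np.array([np.cos(th),np.sin(th)]);t=np.array([u[1],-u[0]])
    # local corner: choose contact point on rect
    lx=9.5*np.sign(t[0]);ly=15*np.clip(t[1]/.2,-1,1)  # smooth blend near flat contact
    sup=9.5*abs(t[0])+15*abs(t[1])
    # centre = pivot + r_c*u - (5+sup+gap)*t, where contact radial = r
    rc=r-np.dot([lx,ly],u)
    return np.array([0,70])+rc*u-(5+sup+gap)*t
if __name__=="__main__":
    s=sense();p=s['tcp_pos'];print('t',s['time_s'],'F',s['wrist_force'].round(1),'tcp',WF(p),p[2].round(4))
    for c in map(float,sys.argv[1:]):
        w=FW(*centre(c));print(c,centre(c).round(1),'delta',((w-p[:2])/.06).round(2));p=w
E
python3 plan.py 1.77 1.67 1.57 1.47 1.37 1.27 1.17
```

```text
time_s: 2.62
tcp_pos: [0.5069, 0.0759, 0.0479]
ee_rot: [[0.994, 0.11, 0.006], [0.11, -0.994, -0.002], [0.005, 0.003, -1.0]]
wrist_force: [0.7, 0.6, 0.4]
gripper_width: 0.003
t 2.625 F [0.7 0.6 0.4] tcp [-73.8  65.1] 0.0479
1.77 [-69.9  70. ] delta [0.06 0.09]
1.67 [-68.1  76. ] delta [0.02 0.1 ]
1.57 [-65.7  81.7] delta [0.03 0.1 ]
1.47 [-62.7  87.2] delta [0.04 0.1 ]
1.37 [-59.2  92.4] delta [0.05 0.09]
1.27 [-55.3  97.1] delta [0.06 0.09]
1.17 [-50.8 101.5] delta [0.07 0.08]
```

```bash
python3 -m inch '[{"jaw":255,"x":0.05,"y":0.06,"z":0,"ax":0,"ay":0,"az":0},{"jaw":255,"x":0.03,"y":0.08,"z":0,"ax":0,"ay":0,"az":0},{"jaw":255,"x":0.02,"y":0.08,"z":0,"ax":0,"ay":0,"az":0},{"jaw":255,"x":0.03,"y":0.08,"z":0,"ax":0,"ay":0,"az":0},{"jaw":255,"x":0.03,"y":0.08,"z":0,"ax":0,"ay":0,"az":0}]'
python3 - <<'E'
from h import *
for n in ("top","wrist","scene"): 
    cv2.imwrite(f"pics/{n}2.png",capture(n)[:,:,::-1])
i=cv2.imread('pics/scene2.png')[180:280,210:390]
cv2.imwrite('pics/s2c.png',cv2.resize(i,None,fx=4.4,fy=4.4,interpolation=cv2.INTER_CUBIC))
E
python3 plan.py 1.5
```

```text
time_s: 3.25
tcp_pos: [0.5168, 0.0987, 0.0502]
ee_rot: [[0.994, 0.11, 0.006], [0.11, -0.994, -0.003], [0.005, 0.004, -1.0]]
wrist_force: [-0.5, -5.2, -0.6]
gripper_width: 0.006
t 3.4 F [ 0.1 -2.2  0.3] tcp [-61.5  87.5] 0.0502
1.5 [-63.7  85.6] delta [-0.03 -0.04]
```

View pics/wrist2.png

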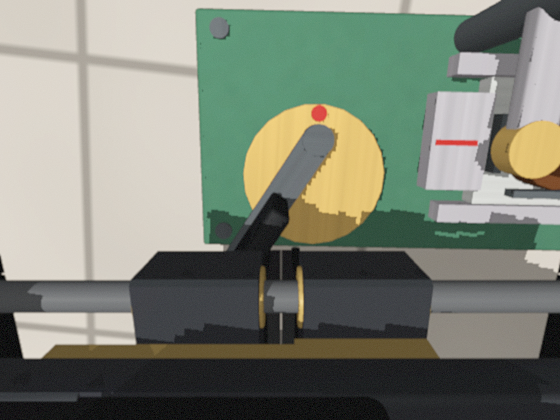

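View pics/s2c.png

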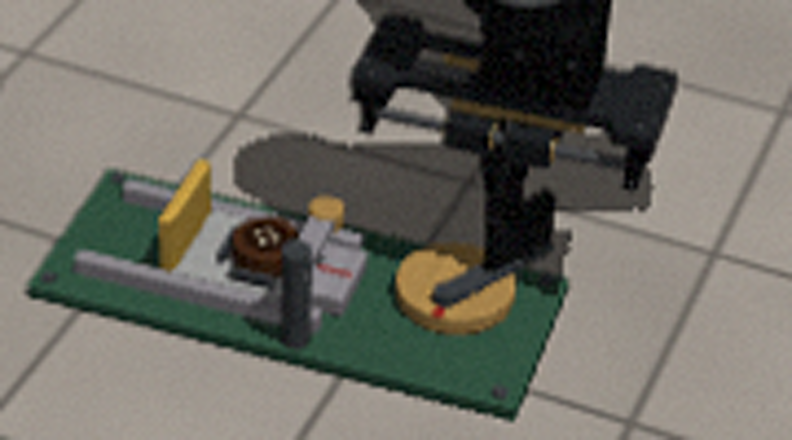

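```bash
python3 plan.py 1.4 1.3 1.2 1.1 1.0 0.9 .8 .7 .6 .5 .4 .3 .2 .1 0
```

```text
t 3.4 F [ 0.1 -2.2  0.3] tcp [-61.5  87.5] 0.0502
1.4 [-60.3  90.8] delta [0.01 0.06]
1.3 [-56.5  95.7] delta [0.06 0.09]
1.2 [-52.2 100.2] delta [0.06 0.08]
1.1 [-47.5 104.3] delta [0.07 0.07]
1.0 [-42.4 107.8] delta [0.08 0.07]
0.9 [-36.9 110.8] delta [0.09 0.06]
0.8 [-31.2 113.3] delta [0.09 0.05]
0.7 [-25.6 117. ] delta [0.09 0.07]
0.6 [-19.9 125.7] delta [0.08 0.15]
0.5 [-13.3 133.9] delta [0.1  0.15]
0.4 [ -7.5 141.5] delta [0.09 0.13]
0.3 [ -0.6 146.6] delta [0.11 0.09]
0.2 [  5.5 145.4] delta [ 0.1  -0.01]
0.1 [ 11.4 143.6] delta [ 0.1  -0.02]
0.0 [ 17.2 141.2] delta [ 0.1  -0.03]
```

```bash
python3 -m inch '[{"jaw":255,"x":0.05,"y":0.08,"z":-0.03,"ax":0,"ay":0,"az":0},{"jaw":255,"x":0.05,"y":0.08,"z":-0.03,"ax":0,"ay":0,"az":0},{"jaw":255,"x":0.06,"y":0.08,"z":-0.03,"ax":0,"ay":0,"az":0},{"jaw":255,"x":0.07,"y":0.07,"z":-0.02,"ax":0,"ay":0,"az":0}]'; python3 plan.py 1.1 1.0 .9 .8 .7 .6 .5
```

```text
time_s: 3.9
tcp_pos: [0.5305, 0.1186, 0.0442]
ee_rot: [[0.994, 0.11, 0.005], [0.11, -0.994, -0.003], [0.004, 0.004, -1.0]]
wrist_force: [-2.8, -3.6, 3.9]
gripper_width: 0.004
t 3.9 F [-2.8 -3.6  3.9] tcp [-46.4 105.5] 0.0442
1.1 [-47.5 104.3] delta [-0.02 -0.02]
1.0 [-42.4 107.8] delta [0.08 0.07]
0.9 [-36.9 110.8] delta [0.09 0.06]
0.8 [-31.2 113.3] delta [0.09 0.05]
0.7 [-25.6 117. ] delta [0.09 0.07]
0.6 [-19.9 125.7] delta [0.08 0.15]
0.5 [-13.3 133.9] delta [0.1  0.15]
```

```bash
cat > plan.py <<'E'
from h import *
import sys
def centre(cam,gap=0):
    th=1.047+cam;u=np.array([np.cos(th),np.sin(th)]);t=np.array([u[1],-u[0]])
    sup=9.5*abs(t[0])+15*abs(t[1])
    lc=np.array([9.5,15])
    rc=62-lc@u if cam>.8 else 50+25*(.8-cam)
    return np.array([0,70])+rc*u-(5+sup+gap)*t
if __name__=="__main__":
    s=sense();p=s['tcp_pos'];print('t',s['time_s'],'F',s['wrist_force'].round(1),'tcp',WF(p),p[2].round(4))
    for c in map(float,sys.argv[1:]):
        w=FW(*centre(c));print(c,centre(c).round(1),'delta',((w-p[:2])/.06).round(2));p=w
E
python3 -m inch '[{"jaw":255,"x":0.07,"y":0.06,"z":0,"ax":0,"ay":0,"az":0},{"jaw":255,"x":0.08,"y":0.05,"z":0,"ax":0,"ay":0,"az":0},{"jaw":255,"x":0.08,"y":0.05,"z":0,"ax":0,"ay":0,"az":0}]'
python3 plan.py .8 .7 .6 .5 .4 .3 .2 .1 0
python3 - <<'E'
from h import *
for n in ("wrist","scene"): 
    cv2.imwrite(f"pics/{n}3.png",capture(n)[:,:,::-1])
i=cv2.imread('pics/scene3.png')[180:280,210:390]
cv2.imwrite('pics/s3c.png',cv2.resize(i,None,fx=4.4,fy=4.4,interpolation=cv2.INTER_CUBIC))
E
```

```text
time_s: 4.28
tcp_pos: [0.5449, 0.1292, 0.0439]
ee_rot: [[0.994, 0.111, 0.004], [0.111, -0.994, -0.003], [0.003, 0.004, -1.0]]
wrist_force: [-3.7, -3.4, 2.5]
gripper_width: 0.005
t 4.275 F [-3.7 -3.4  2.5] tcp [-31.1 114.8] 0.0439
0.8 [-31.2 113.1] delta [ 0.   -0.03]
0.7 [-25.9 118.7] delta [0.08 0.1 ]
0.6 [-19.8 123.7] delta [0.09 0.09]
0.5 [-13.5 127.8] delta [0.1  0.08]
0.4 [ -8.7 131.6] delta [0.07 0.07]
0.3 [ -3.3 134.8] delta [0.09 0.06]
0.2 [  2.9 137.6] delta [0.1  0.05]
0.1 [  9.7 139.7] delta [0.11 0.04]
0.0 [ 17.1 141. ] delta [0.12 0.03]
```

View pics/wrist3.png

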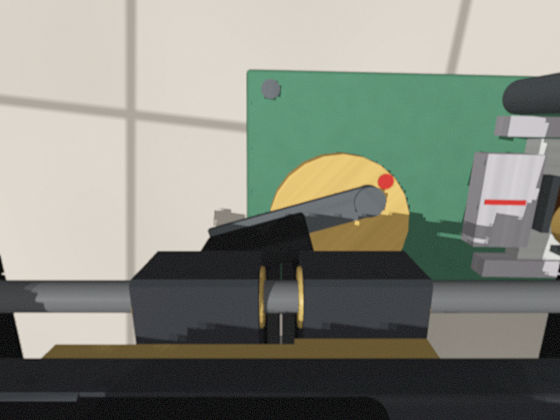

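View pics/s3c.png

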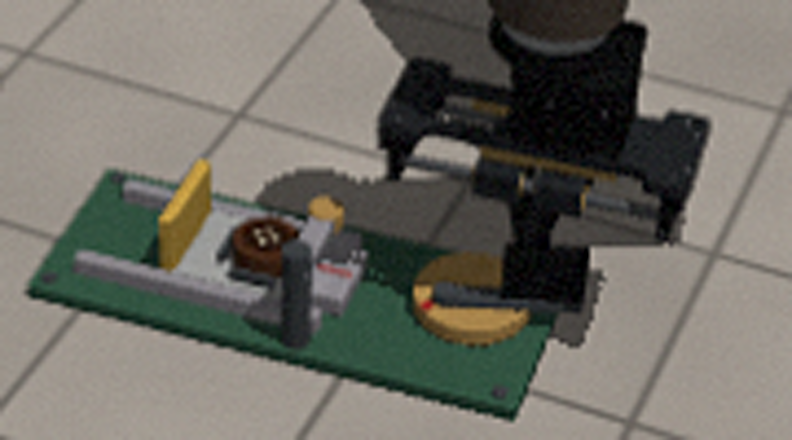

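```bash
python3 -m inch '[{"jaw":255,"x":0.08,"y":0.06,"z":0,"ax":0,"ay":0,"az":0},{"jaw":255,"x":0.09,"y":0.07,"z":0,"ax":0,"ay":0,"az":0},{"jaw":255,"x":0.09,"y":0.07,"z":0,"ax":0,"ay":0,"az":0},{"jaw":255,"x":0.09,"y":0.06,"z":0,"ax":0,"ay":0,"az":0}]'
python3 plan.py .4 .3 .2 .1 0
python3 - <<'E'
from h import *
for n in ("wrist",): 
    cv2.imwrite(f"pics/{n}4.png",capture(n)[:,:,::-1])
E
```

```text
time_s: 4.88
tcp_pos: [0.5639, 0.1437, 0.0416]
ee_rot: [[0.994, 0.108, -0.003], [0.108, -0.994, -0.006], [-0.004, 0.006, -1.0]]
wrist_force: [-5.5, -2.9, 0.8]
gripper_width: 0.008
t 4.875 F [-5.5 -2.9  0.8] tcp [-10.9 127.5] 0.0416
0.4 [ -8.7 131.6] delta [0.03 0.07]
0.3 [ -3.3 134.8] delta [0.09 0.06]
0.2 [  2.9 137.6] delta [0.1  0.05]
0.1 [  9.7 139.7] delta [0.11 0.04]
0.0 [ 17.1 141. ] delta [0.12 0.03]
```

View pics/wrist4.png

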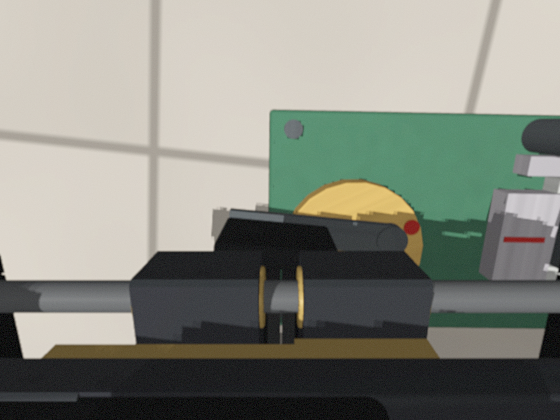

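```bash
python3 -m inch '[{"jaw":255,"x":0.08,"y":0.07,"z":0.01,"ax":0,"ay":0,"az":0},{"jaw":255,"x":0.08,"y":0.06,"z":0.01,"ax":0,"ay":0,"az":0},{"jaw":255,"x":0.08,"y":0.05,"z":0.01,"ax":0,"ay":0,"az":0},{"jaw":255,"x":0.08,"y":0.05,"z":0,"ax":0,"ay":0,"az":0}]'
python3 plan.py  .1 0
python3 - <<'E'
from h import *
for n in ("wrist","top","scene"): 
    cv2.imwrite(f"pics/{n}5.png",capture(n)[:,:,::-1])
E
```

```text
time_s: 5.42
tcp_pos: [0.5824, 0.1588, 0.0415]
ee_rot: [[0.994, 0.107, -0.008], [0.107, -0.994, -0.006], [-0.008, 0.005, -1.0]]
wrist_force: [-3.6, -1.0, -0.4]
gripper_width: 0.009
t 5.425 F [-3.6 -1.  -0.4] tcp [  9.  140.9] 0.0415
0.1 [  9.7 139.7] delta [ 0.01 -0.02]
0.0 [ 17.1 141. ] delta [0.12 0.03]
```

View pics/wrist5.png

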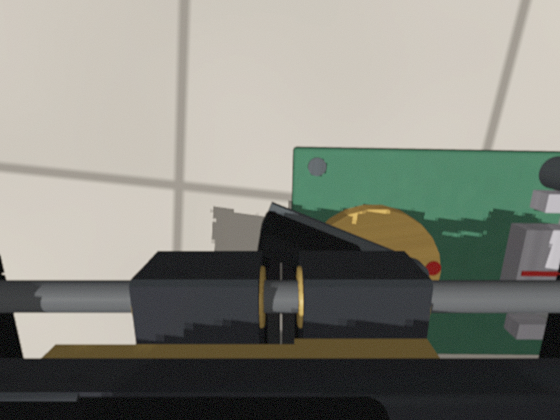

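View pics/top5.png

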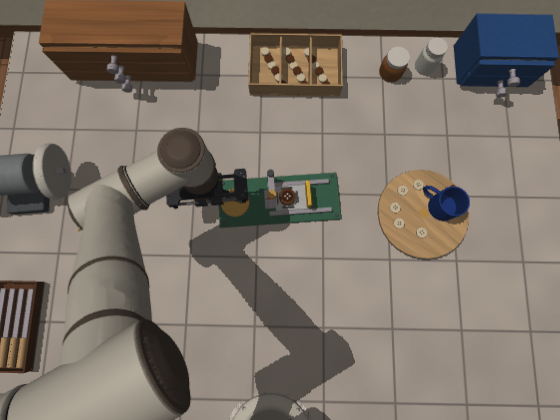

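```bash
python3 - <<'E'
import cv2
i=cv2.imread('pics/wrist5.png')[190:290,230:460]
cv2.imwrite('pics/w5c.png',cv2.resize(i,None,fx=3.4,fy=3.4,interpolation=cv2.INTER_CUBIC))
from h import *
print(WF(ray('wrist',(433,268),.026)))
E
```

```text
[ 3.6 56.3]
```

View pics/w5c.png

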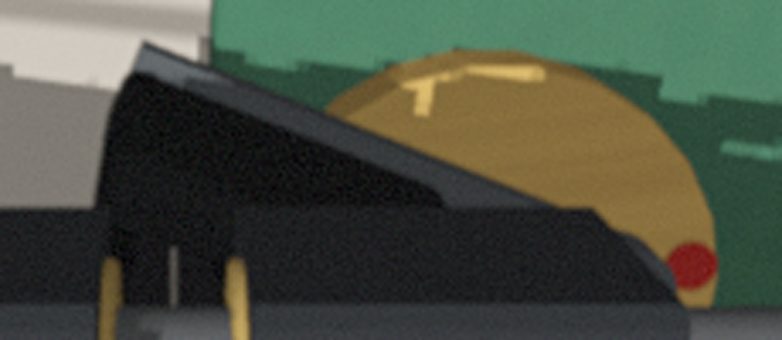

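```bash
python3 - <<'E'
from h import *
C=lambda u,v:((u+.5)/3.4-.5+230,(v+.5)/3.4-.5+190)
for z in (.03,.032):
    a=WF(ray('wrist',C(145,45),z));b=WF(ray('wrist',C(565,208),z));d=a-b;print(a,b,np.arctan2(d[1],d[0])-1.047)
print(WF(ray('wrist',(294,148),.012)),WF(ray('wrist',(555,152),.012)))
E
python3 plan.py .17 .1 0
```

```text
[ 40.2 145.9] [15.  79.5] 0.16107050246138432
[ 40.7 145.8] [15.8 80.2] 0.16102234179744657
[ 66.8 134.7] [67.2 -8.4]
t 5.575 F [-2.7  0.4 -1.5] tcp [  9.8 141.3] 0.0417
0.17 [  4.9 138.3] delta [-0.08 -0.06]
0.1 [  9.7 139.7] delta [0.08 0.03]
0.0 [ 17.1 141. ] delta [0.12 0.03]
```

```bash
python3 -m inch '[{"jaw":255,"x":0.06,"y":0.01,"z":0.01,"ax":0,"ay":0,"az":0},{"jaw":255,"x":0.05,"y":0.01,"z":0.01,"ax":0,"ay":0,"az":0}]'
python3 - <<'E'
from h import *
cv2.imwrite("pics/wrist6.png",capture("wrist")[:,:,::-1])
i=cv2.imread('pics/wrist6.png')[190:290,230:460]
cv2.imwrite('pics/w6c.png',cv2.resize(i,None,fx=3.4,fy=3.4,interpolation=cv2.INTER_CUBIC))
E
python3 plan.py 0
```

```text
time_s: 5.82
tcp_pos: [0.5896, 0.1605, 0.0428]
ee_rot: [[0.994, 0.107, -0.006], [0.107, -0.994, -0.005], [-0.007, 0.005, -1.0]]
wrist_force: [-3.0, -0.8, -0.8]
gripper_width: 0.003
t 5.875 F [-2.5  0.  -0.1] tcp [ 16.9 142.1] 0.043
0.0 [ 17.1 141. ] delta [ 0.   -0.02]
```

View pics/w6c.png

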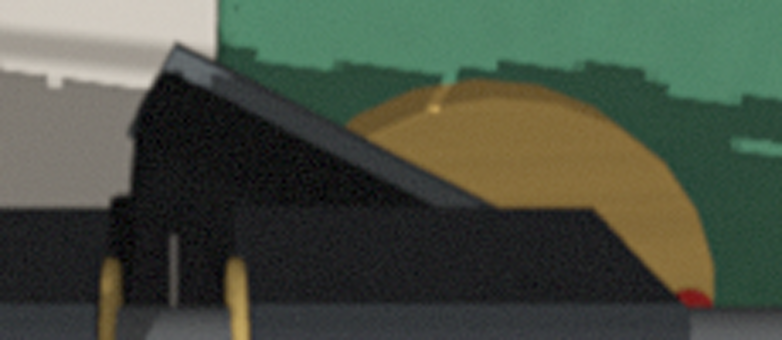

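```bash
python3 - <<'E'
from h import *
C=lambda u,v:((u+.5)/3.4-.5+230,(v+.5)/3.4-.5+190)
z=.032
a=WF(ray('wrist',C(178,45),z));b=WF(ray('wrist',C(490,207),z));d=a-b;print(a,b,np.arctan2(d[1],d[0])-1.047)
E
```

```text
[ 47.6 141.6] [22.3 92.3] 0.04965677027270732
```

```bash
python3 -m inch '[{"jaw":255,"x":0.04,"y":0.0,"z":0.0,"ax":0,"ay":0,"az":0},{"jaw":255,"x":0.0,"y":0.0,"z":0.0,"ax":0,"ay":0,"az":0}]'
python3 plan.py 0
```

```text
time_s: 6.12
tcp_pos: [0.5932, 0.1608, 0.0433]
ee_rot: [[0.994, 0.107, -0.004], [0.107, -0.994, -0.005], [-0.005, 0.004, -1.0]]
wrist_force: [-3.1, -1.0, -0.9]
gripper_width: 0.005
t 6.125 F [-3.1 -1.  -0.9] tcp [ 19.9 141.9] 0.0433
0.0 [ 17.1 141. ] delta [-0.05 -0.02]
```

```bash
python3 -m inch '[{"jaw":255,"x":-0.2,"y":0.1,"z":0.0,"ax":0,"ay":0,"az":0},{"jaw":255,"x":-0.3,"y":0.1,"z":0.0,"ax":0,"ay":0,"az":0},{"jaw":255,"x":-0.3,"y":0,"z":0.5,"ax":0,"ay":0,"az":0},{"jaw":255,"x":-0.5,"y":-0.5,"z":0.7,"ax":0,"ay":0,"az":0},{"jaw":255,"x":-0.5,"y":-0.6,"z":0.7,"ax":0,"ay":0,"az":0},{"jaw":255,"x":0,"y":-0.3,"z":0.6,"ax":0,"ay":0,"az":0},{"jaw":255,"x":0,"y":0,"z":0,"ax":0,"ay":0,"az":0},{"jaw":255,"x":0,"y":0,"z":0,"ax":0,"ay":0,"az":0}]'
python3 - <<'E'
from h import *
for n in ("wrist","top"):
    cv2.imwrite(f"pics/{n}7.png",capture(n)[:,:,::-1])
E

```

```text
time_s: 7.12
tcp_pos: [0.4899, 0.0944, 0.2039]
ee_rot: [[0.993, 0.116, 0.029], [0.116, -0.993, 0.009], [0.029, -0.005, -1.0]]
wrist_force: [-0.7, -0.3, 0.3]
gripper_width: 0.003
```

View pics/wrist7.png

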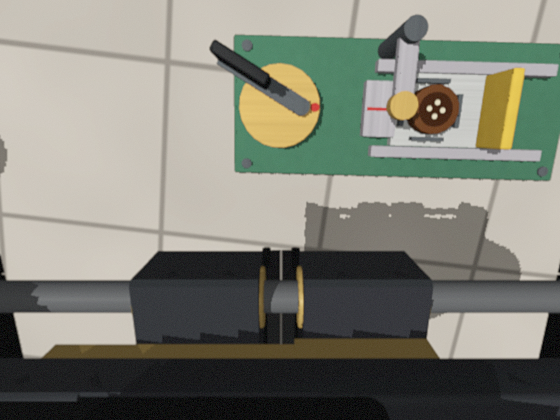

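```bash
python3 - <<'E'
import cv2
i=cv2.imread('pics/wrist7.png')[25:185,200:425]
cv2.imwrite('pics/w7c.png',cv2.resize(i,None,fx=3.5,fy=3.5,interpolation=cv2.INTER_CUBIC))
E
```

```text
(no output)
```

View pics/w7c.png

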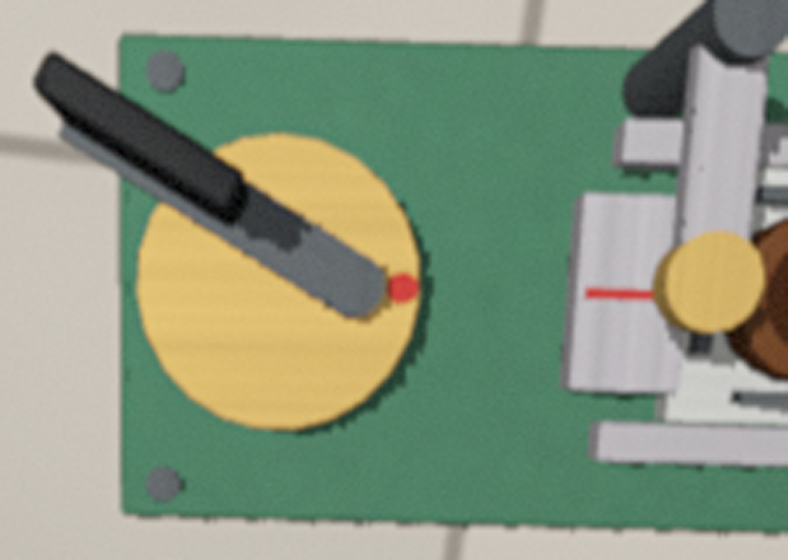

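```bash
python3 - <<'E'
from h import *
C=lambda u,v:((u+.5)/3.5-.5+200,(v+.5)/3.5-.5+25)
f=lambda u,v,z:WF(ray('wrist',C(u,v),z))
def ang(a,b): d=a-b; return np.arctan2(d[1],d[0])
a,b=f(62,130,.03),f(340,312,.03);print('lever',a,b,ang(a,b)-1.047)
a,b=f(60,53,.072),f(240,175,.072);print('fin up',a,b,ang(a,b)-1.047)
a,b=f(38,90,.072),f(213,220,.072);print('fin lo',a,b,ang(a,b)-1.047)
r,c=f(402,289,.026),f(279,281.5,.026);print('red,disc',r,c,ang(r,c)+np.pi/2)
a,b=f(121,37,.012),f(785,48,.012);print('plate+',a,b,ang(a,b)-np.pi/2)
a,b=f(125,515,.012),f(785,529,.012);print('plate-',a,b,ang(a,b)-np.pi/2)
print('nose line',f(586,293,.036),f(655,295,.036),'nose',f(576,195,.036),f(566,388,.036))
E
```

```text
lever [ 37.2 146.3] [-6.  72.8] -0.007570916215002832
fin up [ 45.8 139. ] [21.4 98.4] -0.01734728631074911
fin lo [ 38.1 144.1] [ 11.5 104.4] -0.06652780479330223
red,disc [ 0.6 56.3] [ 1.6 89.3] -0.030293759918775143
plate+ [ 64.  133.3] [ 66.  -44.3] 0.011260785261423933
plate- [-63.7 132.7] [-62.5 -60.1] 0.00622398602053531
nose line [0.2 9.1] [ 0.2 -8.9] nose [24.2 13.7] [-24.   12.4]
```

```bash
python3 - <<'E'
import cv2
i=cv2.imread('pics/top7.png')[160:240,205:350]
cv2.imwrite('pics/t7c.png',cv2.resize(i,None,fx=5.5,fy=5.5,interpolation=cv2.INTER_CUBIC))
E
```

View pics/t7c.png

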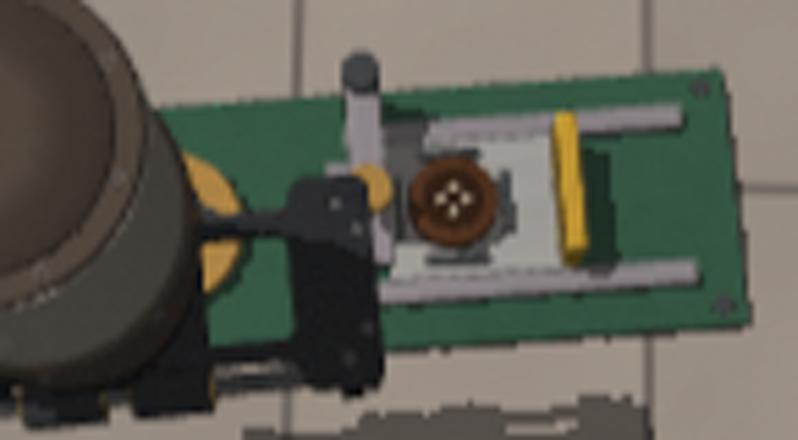

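```bash
python3 - <<'E'
from h import *
s=sense();w=FW(0,-142);print(w,(w-s['tcp_pos'][:2])/.06)
E
```

```text
[ 0.59920417 -0.12371245] [ 1.81996863 -3.6368342 ]
```

```bash
python3 -m inch '[{"jaw":255,"x":0.4,"y":-0.8,"z":0,"ax":-0.05,"ay":0.16,"az":-0.15},{"jaw":255,"x":0.4,"y":-0.8,"z":0,"ax":0,"ay":0,"az":0},{"jaw":255,"x":0.4,"y":-0.8,"z":0,"ax":0,"ay":0,"az":0},{"jaw":255,"x":0.4,"y":-0.8,"z":0,"ax":0,"ay":0,"az":0},{"jaw":255,"x":0.2,"y":-0.4,"z":0,"ax":0,"ay":0,"az":0},{"jaw":255,"x":0,"y":0,"z":0,"ax":0,"ay":0,"az":0},{"jaw":255,"x":0,"y":0,"z":0,"ax":0,"ay":0,"az":0}]'
python3 - <<'E'
from h import *
s=sense();w=FW(0,-142);print(WF(s['tcp_pos']),(w-s['tcp_pos'][:2])/.06)
cv2.imwrite("pics/top8.png",capture("top")[:,:,::-1])
i=cv2.imread('pics/top8.png')[160:240,205:350]
cv2.imwrite('pics/t8c.png',cv2.resize(i,None,fx=5.5,fy=5.5,interpolation=cv2.INTER_CUBIC))
E
```

```text
time_s: 8.1
tcp_pos: [0.6012, -0.1239, 0.1926]
ee_rot: [[0.995, 0.098, -0.015], [0.098, -0.995, -0.003], [-0.015, 0.002, -1.0]]
wrist_force: [-0.4, -0.4, -0.0]
gripper_width: 0.007
[   2.  -142.4] [-0.033438    0.00334473]
```

View pics/t8c.png

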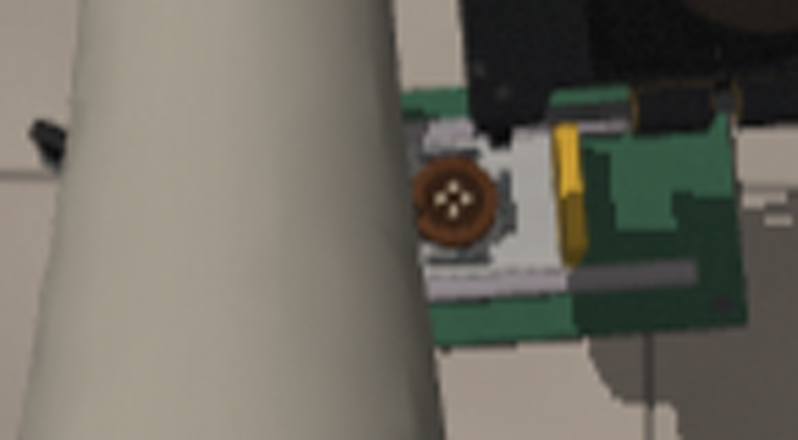

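```bash
python3 -m inch '[{"jaw":255,"x":-0.02,"y":0,"z":-0.7,"ax":0,"ay":0,"az":0},{"jaw":255,"x":-0.02,"y":0,"z":-0.7,"ax":0,"ay":-0.05,"az":0},{"jaw":255,"x":0,"y":0,"z":-0.5,"ax":0,"ay":0,"az":0},{"jaw":255,"x":0,"y":0,"z":-0.3,"ax":0,"ay":0,"az":0},{"jaw":255,"x":0,"y":0,"z":-0.15,"ax":0,"ay":0,"az":0},{"jaw":255,"x":0,"y":0,"z":0,"ax":0,"ay":0,"az":0}]'
python3 plan.py
python3 - <<'E'
from h import *
for n in ("scene","wrist"): cv2.imwrite(f"pics/{n}9.png",capture(n)[:,:,::-1])
i=cv2.imread('pics/scene9.png')[180:280,190:370]
cv2.imwrite('pics/s9c.png',cv2.resize(i,None,fx=4.4,fy=4.4,interpolation=cv2.INTER_CUBIC))
E
```

```text
time_s: 8.9
tcp_pos: [0.5983, -0.1163, 0.0502]
ee_rot: [[0.994, 0.109, -0.001], [0.109, -0.994, -0.003], [-0.001, 0.003, -1.0]]
wrist_force: [-0.4, 0.1, 0.9]
gripper_width: 0.005
t 8.9 F [-0.4  0.1  0.9] tcp [  -0.2 -134.6] 0.0502
```

View pics/s9c.png

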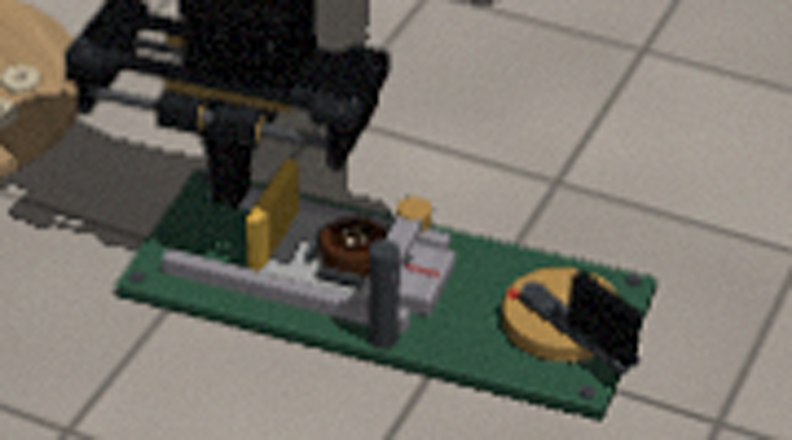

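View pics/wrist9.png

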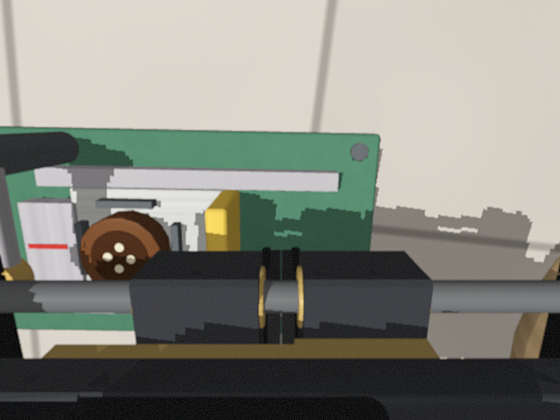

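```bash
python3 -m inch '[{"jaw":255,"x":-0.01,"y":0.08,"z":-0.04,"ax":0,"ay":0,"az":0},{"jaw":255,"x":-0.01,"y":0.08,"z":-0.03,"ax":0,"ay":0,"az":0},{"jaw":255,"x":-0.01,"y":0.08,"z":0,"ax":0,"ay":0,"az":0},{"jaw":255,"x":-0.01,"y":0.08,"z":0,"ax":0,"ay":0,"az":0},{"jaw":255,"x":-0.01,"y":0.08,"z":0,"ax":0,"ay":0,"az":0},{"jaw":255,"x":-0.01,"y":0.08,"z":0,"ax":0,"ay":0,"az":0}]'
python3 plan.py
```

```text
time_s: 9.75
tcp_pos: [0.5972, -0.0868, 0.049]
ee_rot: [[0.994, 0.108, 0.007], [0.108, -0.994, -0.004], [0.007, 0.005, -1.0]]
wrist_force: [0.9, -2.0, -2.1]
gripper_width: 0.004
t 9.75 F [ 0.9 -2.  -2.1] tcp [   1.3 -105.1] 0.049
```

```bash
python3 -m inch '[{"jaw":255,"x":-0.02,"y":0.07,"z":-0.02,"ax":0,"ay":0,"az":0},{"jaw":255,"x":-0.01,"y":0.07,"z":0,"ax":0,"ay":0,"az":0},{"jaw":255,"x":-0.01,"y":0.06,"z":0,"ax":0,"ay":0,"az":0}]'
python3 plan.py
python3 - <<'E'
from h import *
for n in ("scene","wrist"): cv2.imwrite(f"pics/{n}10.png",capture(n)[:,:,::-1])
i=cv2.imread('pics/scene10.png')[180:280,190:370]
cv2.imwrite('pics/s10c.png',cv2.resize(i,None,fx=4.4,fy=4.4,interpolation=cv2.INTER_CUBIC))
E
```

```text
time_s: 10.12
tcp_pos: [0.5955, -0.074, 0.0484]
ee_rot: [[0.994, 0.109, 0.009], [0.109, -0.994, -0.004], [0.009, 0.005, -1.0]]
wrist_force: [1.5, -2.4, -1.4]
gripper_width: 0.009
t 10.125 F [ 1.5 -2.4 -1.4] tcp [  0.9 -92.1] 0.0484
```

View pics/s10c.png

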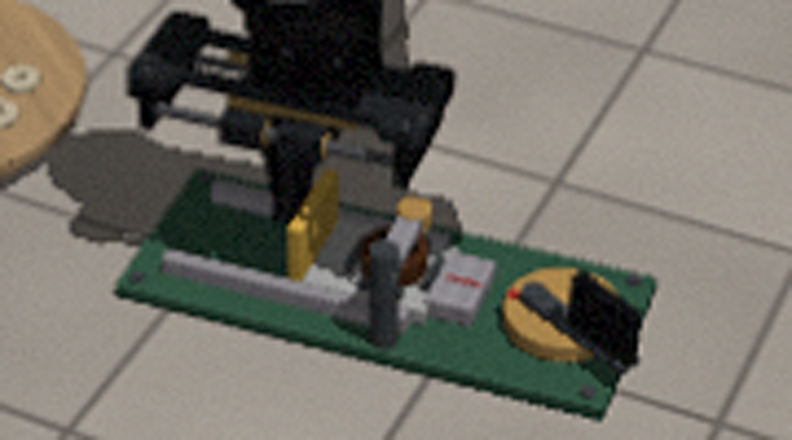

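View pics/wrist10.png

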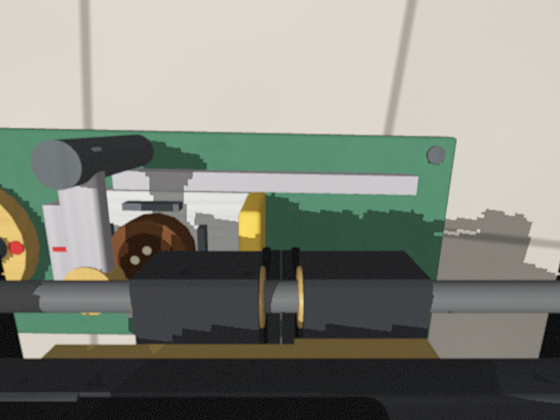

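```bash
python3 -m inch '[{"jaw":255,"x":-0.01,"y":0.06,"z":0,"ax":0,"ay":0,"az":0},{"jaw":255,"x":-0.01,"y":0.05,"z":0,"ax":0,"ay":0,"az":0}]'
python3 plan.py
```

```text
time_s: 10.48
tcp_pos: [0.5942, -0.0669, 0.0484]
ee_rot: [[0.994, 0.109, 0.009], [0.109, -0.994, -0.004], [0.008, 0.005, -1.0]]
wrist_force: [1.7, -2.1, -0.6]
gripper_width: 0.003
t 10.475 F [ 1.7 -2.1 -0.6] tcp [  0.2 -85. ] 0.0484
```

```bash
python3 -m inch '[{"jaw":255,"x":0,"y":0.04,"z":0,"ax":0,"ay":0,"az":0}]'; python3 -m inch '[{"jaw":255,"x":0,"y":0.04,"z":0,"ax":0,"ay":0,"az":0}]'
python3 plan.py
```

```text
time_s: 10.6
tcp_pos: [0.594, -0.0644, 0.0484]
ee_rot: [[0.994, 0.109, 0.008], [0.109, -0.994, -0.004], [0.008, 0.005, -1.0]]
wrist_force: [0.3, -2.7, 0.6]
gripper_width: 0.005
time_s: 10.72
tcp_pos: [0.5938, -0.0619, 0.0484]
ee_rot: [[0.994, 0.109, 0.008], [0.109, -0.994, -0.004], [0.007, 0.005, -1.0]]
wrist_force: [-0.3, -1.8, -0.5]
gripper_width: 0.004
t 10.725 F [-0.3 -1.8 -0.5] tcp [  0.2 -80. ] 0.0484
```

```bash
for i in 1 ; do python3 -m inch '[{"jaw":255,"x":0,"y":0.04,"z":0,"ax":0,"ay":0,"az":0}]' | egrep 'pos|force'; python3 -m inch '[{"jaw":255,"x":0,"y":0.04,"z":0,"ax":0,"ay":0,"az":0}]' | egrep 'pos|force'; done
python3 - <<'E'
from h import *
for n in ("scene","wrist"): cv2.imwrite(f"pics/{n}11.png",capture(n)[:,:,::-1])
i=cv2.imread('pics/scene11.png')[180:280,190:370]
cv2.imwrite('pics/s11c.png',cv2.resize(i,None,fx=4.4,fy=4.4,interpolation=cv2.INTER_CUBIC))
E
```

```text
tcp_pos: [0.5937, -0.0611, 0.0485]
wrist_force: [2.0, -15.1, -2.7]
tcp_pos: [0.5936, -0.0612, 0.0485]
wrist_force: [3.3, -14.5, -1.6]
```

View pics/s11c.png

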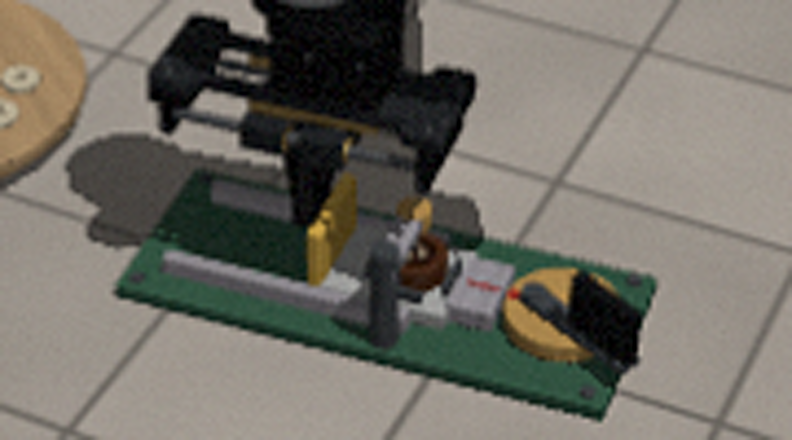

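View pics/wrist11.png

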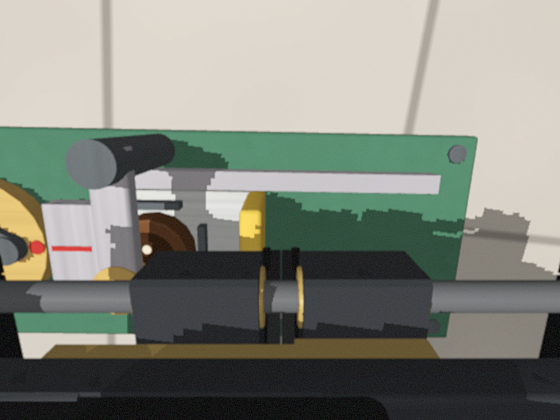

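```bash
python3 -m inch '[{"jaw":255,"x":0.01,"y":-0.1,"z":0,"ax":0,"ay":0,"az":0},{"jaw":255,"x":0.02,"y":-0.25,"z":0,"ax":0,"ay":0,"az":0},{"jaw":255,"x":0.03,"y":-0.35,"z":0,"ax":0,"ay":0,"az":0},{"jaw":255,"x":0,"y":-0.1,"z":0.6,"ax":0,"ay":0,"az":0},{"jaw":255,"x":0,"y":0,"z":0.8,"ax":0,"ay":0,"az":0},{"jaw":255,"x":-0.5,"y":0.4,"z":0.8,"ax":0,"ay":0,"az":0},{"jaw":255,"x":-0.6,"y":0.6,"z":0.4,"ax":0,"ay":0,"az":0},{"jaw":255,"x":-0.6,"y":0.8,"z":0,"ax":0,"ay":0,"az":0},{"jaw":255,"x":0,"y":0.8,"z":0,"ax":0,"ay":0,"az":0},{"jaw":255,"x":0,"y":0,"z":0,"ax":0,"ay":0,"az":0},{"jaw":255,"x":0,"y":0,"z":0,"ax":0,"ay":0,"az":0}]'
python3 - <<'E'
from h import *
for n in ("scene","wrist","top"): cv2.imwrite(f"pics/{n}12.png",capture(n)[:,:,::-1])
s=sense();print(WF(s['tcp_pos']),s['tcp_pos'])
E
```

```text
time_s: 12.45
tcp_pos: [0.4891, 0.047, 0.208]
ee_rot: [[0.994, 0.105, 0.002], [0.105, -0.994, -0.002], [0.002, 0.002, -1.0]]
wrist_force: [1.4, -0.8, 0.5]
gripper_width: 0.002
[-93.8  37.3] [0.48946335 0.04629236 0.20779554]
```

View pics/wrist12.png

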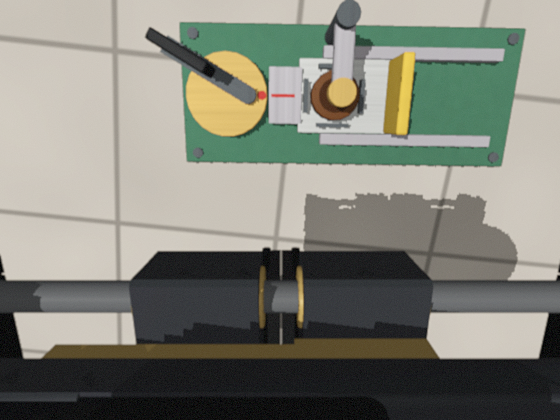

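View pics/scene12.png

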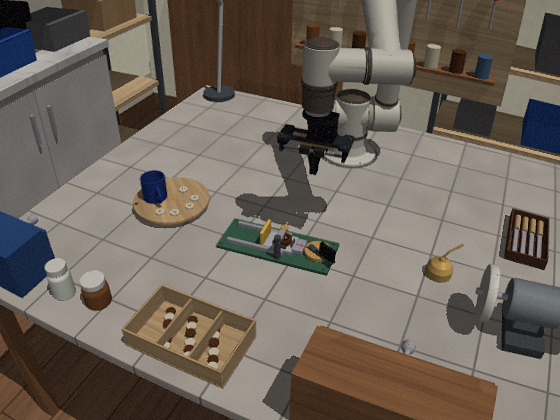

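```bash
python3 - <<'E'
import cv2
i=cv2.imread('pics/wrist12.png')[10:175,140:430]
cv2.imwrite('pics/w12c.png',cv2.resize(i,None,fx=2.75,fy=2.75,interpolation=cv2.INTER_CUBIC))
E
```

```text
(no output)
```

View pics/w12c.png

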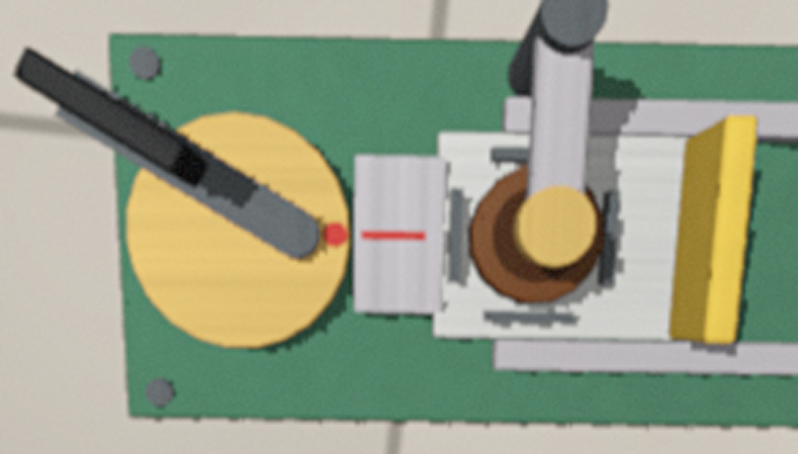

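```bash
python3 - <<'E'
from h import *
C=lambda u,v:((u+.5)/2.75-.5+140,(v+.5)/2.75-.5+10)
f=lambda u,v,z:WF(ray('wrist',C(u,v),z))
ang=lambda a,b:np.arctan2(*(a-b)[::-1])
print('plate top rear',f(757,117,.065),f(735,343,.065))
print('mould',f(536,233,.042),'nose',f(355,155,.036),f(352,310,.036),'disc right',f(349,232,.026))
r,c=f(334,234,.026),f(238,230,.026);print('red,disc',r,c,ang(r,c)+np.pi/2)
a,b=f(57,113,.03),f(285,253,.03);print('lever',a,b,ang(a,b)-1.047)
a,b=f(28,48,.072),f(204,160,.072);print('finup',a,b,ang(a,b)-1.047)
a,b=f(17,72,.072),f(185,184,.072);print('finlo',a,b,ang(a,b)-1.047)
a,b=f(110,36,.012),f(797,45,.012);print('pl+',a,b,ang(a,b)-np.pi/2)
a,b=f(130,416,.012),f(797,427,.012);print('pl-',a,b,ang(a,b)-np.pi/2)
i=cv2.imread('pics/top12.png')[160:240,205:350]
cv2.imwrite('pics/t12c.png',cv2.resize(i,None,fx=5.5,fy=5.5,interpolation=cv2.INTER_CUBIC))
E
```

```text
plate top rear [ 32.9 -70.2] [-32.  -70.7]
mould [  1.3 -10.4] nose [24.8 48.8] [-23.8  49.5] disc right [ 1.8 51. ]
red,disc [ 1.1 56.1] [ 1.9 88.8] -0.02445995259412359
lever [ 37.  146.4] [-5.5 72.5] 0.0018857790258866025
finup [ 46.4 140. ] [17.7 91.5] -0.010536821363237747
finlo [ 40.2 143.7] [11.1 97.2] -0.03538269862865362
pl+ [ 64.4 132.4] [  65.2 -100.1] 0.003440846635773598
pl- [-63.2 132.7] [ -63.8 -116.2] -0.0024106019999965422
```

View pics/t12c.png

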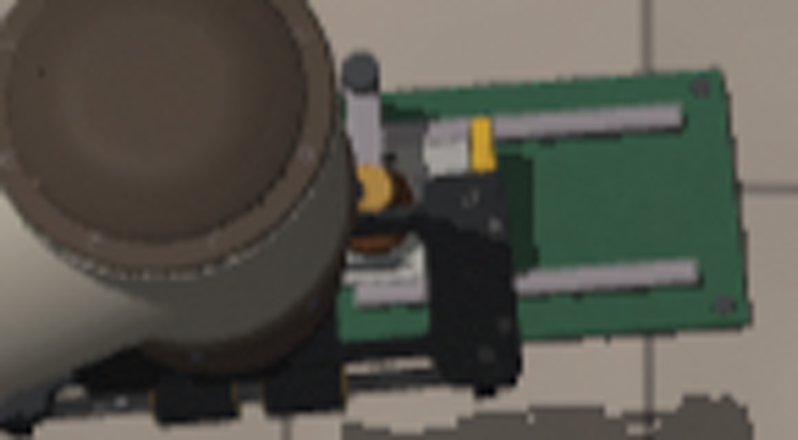

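```bash
python3 - <<'E'
import cv2,numpy as np
a=cv2.imread('pics/top0.png').astype(int);b=cv2.imread('pics/top12.png').astype(int)
d=abs(a-b).max(2)
print('susan',(d[165:260,375:475]>40).sum(),'oil',(d[205:250,75:135]>40).sum())
a=cv2.imread('pics/scene0.png').astype(int);b=cv2.imread('pics/scene12.png').astype(int)
d=abs(a-b).max(2);print('scene susan',(d[165:225,130:212]>40).sum(),'oil',(d[240:285,420:470]>40).sum())
from station import sense; s=sense(); print(s['time_s'],s['joint_velocities'].round(2),s['wrist_force'])
E
```

```text
susan 0 oil 937
scene susan 0 oil 0
12.6 [-0.18  0.13 -0.09  0.1   0.11 -0.03] [-0.07297382 -0.58942725 -0.06237697]
```

View pics/top12.png

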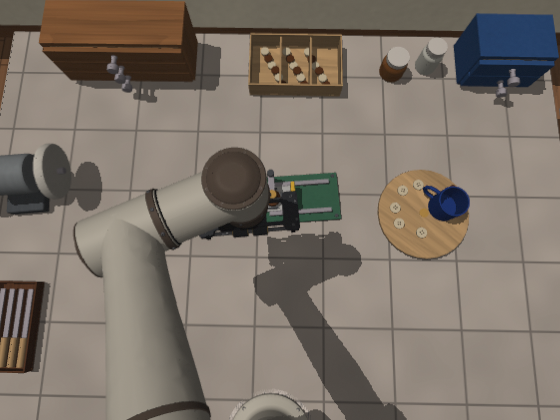

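```bash
python3 -c "
from station import *
print(finish_job())"
```

```text
the job is handed in; nothing more can be done
None
```

I turned the cam to its low point with shut fingertips, then pushed the slide forward to its stop, and handed the job in at about 12.6 s.

- **Cam:** I pushed the lever round clockwise from about 1.77 rad, with 4–6 N at the readings. The last wrist view puts it at about −0.02 rad, with single estimates from −0.04 to 0.00, so it may be a hair past the low point. It looked the same before and after the slide was pushed.
- **Slide:** It moved with about 2–3 N by the yellow plate. At the end it came up against something solid: the arm stopped advancing and the force read 15 N on two readings. The pictures give about 39 mm of travel at the plate and about 41 mm at the mould. The mould is centred at y of about −10 mm, under the bush. A narrow gap is visible between the nose and the cam, so I take it the slide met its stop and not the cam.
- **Mould:** It is still in its nest.
- **Bystanders:** The lazy susan and the things on it are unchanged in both the top and scene pictures. The oil can is unchanged in the scene picture. My top-picture check of the can failed only because the raised arm hides it there.
- **Robot:** It finished touching nothing, with the fingertips about 0.21 m above the bench and no meaningful wrist force.

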